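# Unhook a status tag over the upturned peg tip and stand it in its base

## Task

The analyser is due for service: take the orange tag off its peg on the tag stand and stand it upright, fully home, in the slot of the grey base on the worktop, then let go. Ease the tag along the peg and up over the upturned tip by feel, gently, without straining the peg, and leave the blue tag hanging and everything else where it is.

Things in the scene. Friction and masses are not known exactly. Their poses are not given: they have to be found in the camera images.
- tag_stand: fixed tag stand: steel foot plate 110 x 150 x 8 mm (x -49..61), white upright panel 93 mm tall, its front at x = +45 mm. Origin on the worktop, z up. Two stiff steel pegs, 5 mm in diameter, run level from the panel toward -x at y = +35 and -35 mm, axis 80 mm above the worktop, then bend up (see root_left); a tag hangs on each
- root_left (a point): where the axis of the peg at the stand's y = +35 mm leaves the panel. The level part ends in an elbow 54 to 66 mm from here (stand x -9 to -21 mm); from the elbow a straight tip, 30 mm long plus a 2.5 mm round end, goes on toward the stand's -x and upward, 12 to 45 degrees above level. Both differ from peg to peg and are not reported: see or feel them; they do not change under load
- root_right (a point): the same for the peg at the stand's y = -35 mm. Both pegs are stiff and do not give way. More than 6 N between tag and peg while sliding, or 15 N while the tag is being gripped on the level part, strains a peg
- orange_tag: rigid orange plastic tag 50 (y) x 123 (z) x 3 mm (x), about 100 g, upright. Origin: middle of its lower edge, z up. Tongue 3 mm thick over 0..28 mm of height, steel band 9 mm thick over 28..44, closed slot for the peg 22 wide x 11.5 high centred at 55, grip bar 10 mm thick, 44 wide over 87..123. Hangs on either peg, slot's upper edge on it, at stand x +8 to +20 mm
- orange_tag_slot (a point): centre of the orange tag's slot, 55 mm above its lower edge, axes as the tag's; while it hangs, this is about 3 mm below the peg's axis
- orange_tag_grip (a point): centre of the orange tag's grip bar, 105 mm above its lower edge, axes as the tag's; the bar is pinched across its 10 mm thickness (x)
- blue_tag: rigid blue plastic tag 50 (y) x 123 (z) x 3 mm (x), about 100 g, upright. Origin: middle of its lower edge, z up. Tongue 3 mm thick over 0..28 mm of height, steel band 9 mm thick over 28..44, closed slot for the peg 22 wide x 11.5 high centred at 55, grip bar 10 mm thick, 44 wide over 87..123. Hangs on the other peg and stays there
- tag_base: fixed grey block 60 (x) x 90 (y) x 32 mm (z). Origin: centre of its underside, on the worktop; z up. One slot in the middle of its top, 7 mm (x) by 54 mm (y) with a 2 mm chamfer, 24 mm deep (floor 8 mm above the worktop). The tag's tongue stands in it either way round
- cup_1: bystander: white cup with an orange lid, diameter 57, 68 mm tall, origin centre of underside
- cup_2: bystander: white cup with a blue lid, diameter 57, 68 mm tall, origin centre of underside
- pen_1: bystander: white pen with a black cap, 135 mm long, lying, origin centre of underside. It lies before the tall beige instrument on the left, which fills world y > 0.41, x > 0.45 m to a height of 0.48 m
- timer: bystander: white kitchen-type timer, 62 x 62 x 20 mm, origin centre of underside. In front of it a refill pack hangs from the rack over world x 0.51 to 0.57, y -0.11 to 0.22 m, from 0.47 m up: keep the wrist clear
- stain_a: bystander: small brown bottle with a black cap and blue band, diameter 36, 87 mm tall, origin centre of underside
- stain_b: bystander: small brown bottle with a black cap and red band, diameter 36, 87 mm tall, origin centre of underside
- reagent_bottle: bystander: white flat bottle 57 x 94 x 170 mm, origin centre of underside. It stands before the grey analyser on the right, which fills world y < -0.16, x > 0.50 m to a height of 0.25 m

How it is judged:
On the way:
1. the orange tag has been slid along its peg and is off it, past the upturned tip, in the gripper and clear of the stand (x of orange_tag_slot in the frame of tag_stand below -0.056 m and height (world z) of orange_tag_slot above 0.075 m and contact force between orange_tag and tag_stand below 0.05 N and contact force between orange_tag and the fingers above 1 N), for 0.2 s.
At the end, for the whole second after the job is handed in: The orange tag stands in the slot of the grey base: lower edge within 5 mm of the slot middle and under 13 mm above the worktop, within 0.2 rad of upright and of the slot direction, at rest, released; the blue tag still hangs within 15 mm of its start and 0.25 rad of upright (horizontal distance between orange_tag and tag_base below 0.005 m and height (world z) of orange_tag below 0.013 m and angle between orange_tag's own z axis and vertical below 0.2 rad and angle between the x axis of orange_tag and the x axis of tag_base, either way round below 0.2 rad and linear speed of orange_tag below 0.02 m/s and contact force between orange_tag and the fingers below 0.05 N and distance of blue_tag from where it was at the start of the episode below 0.015 m and angle between blue_tag's own z axis and vertical below 0.25 rad); the robot touches nothing.
It fails at once if the orange tag bears on the peg or stand with more than 6 N while being slid off (contact force between orange_tag and tag_stand above 6 N and x of orange_tag_slot in the frame of tag_stand below 0 m).
It fails at once if the orange tag bears on the peg or stand with more than 15 N while being gripped (contact force between orange_tag and tag_stand above 15 N).
It fails at once if the orange tag is pressed on the base with more than 20 N (contact force between orange_tag and tag_base above 20 N).
It fails at once if the blue tag is shifted more than 15 mm (distance of blue_tag from where it was at the start of the episode above 0.015 m).
It fails at once if a bystander (timer, pen, bottles, cups) is moved more than 20 mm (distance of any of cup_1, cup_2, pen_1, timer, stain_a, stain_b, reagent_bottle from where it was at the start of the episode above 0.02 m).
It also fails if it takes over 72 s, if anything falls off the work surface, if the arm or the gripper's body presses on something with over 40 N, if the wrist force passes 120 N, or if a joint passes its speed limit or range.

## Robot

A 6-joint arm with a two-finger parallel gripper is mounted at the origin on a cart in front of the work surface, level with it; the furniture and walls round the work are solid. World frame = base frame: x ahead of the robot, y to its left, z up, the work surface at z = 0. Lengths are in m, angles in rad, forces in N, time in s.
With the tool pointing down it reaches from about 0.35 to 0.975 m from the base axis. Payload 4.9 kg.
Tool frame: the origin (TCP) lies on the centre line of the jaws, within the pads' length; the fingertips stand 14 mm ahead of it and the grasp point (between the pads) lies 5 mm behind it (manip.nose_length is the distance from the TCP to the fingertips, in m); z points along the fingers, y is the line along which they close (so a half turn about z gives the same grasp; the last joint's range is limited). The gripper opens to 85 mm and grips with 20 to 120 N. Pads are 22 mm wide; open, the fingers measure 114 mm over their backs; the gripper's body (76 mm by 85 mm) begins 54 mm behind the grasp point. The pads swing forward as they close: fully open they stand 13 mm farther back than shut.
Start: joints at [1.014, 0.053, 1.613, -0, 1.476, -0.119], TCP at [0.265, 0.566, 0.245] pointing down, gripper open.
Joint ranges: [-3.01, 3.01], [-1.01, 2.22], [0.06, 2.58], [-1.02, 4.17], [0.09, 2.62], [-3.14, 3.14]. Speed limits (rad/s): [2.57, 2.57, 3.14, 3.14, 3.14, 3.14].

## Interface

Orientations are given as a unit quaternion [w, x, y, z].
In Python, from plant import manip, imaging gives the robot as it stands.
- The arm moves only by the tool play_rows, never from a script. Its argument "commands" is a list of rows, each a list of 6 numbers: the shift along the tool's x, y, z in mm, then the turn, a rotation vector about the tool's x, y, z in degrees. A call has 1 to 5 rows; each row shifts and turns the commanded pose from where the row before left it, along the tool's axes as they then stand; what a row does not reach is not made up. A row lasts 1/12 s, in which the tool goes at most 41.7 mm and 7.16 degrees, less where a joint would pass 70% of its speed; a pose out of reach is approached as far as the arm can. A call is refused whole if a number of a shift passes 41.7 or a number of a turn 7.16, either way. A call with a gripper value outside its range is refused whole. "hand" is the finger opening in mm, from 0 to 85.4, set as the call begins (left out, the last holds). The fingers move at their own pace and stop on an object; the grip force is fixed at half the most. Time passes only in rows, so rows that do not move let the fingers close. It gives the time, the measured TCP pose, the force, the opening and the grip force at its end, in the units of the state.
- manip.state(): the state, without advancing time (a new reading comes with each control period).
- imaging.grab_frame(name): name is "side" or "top"; returns a dict with "image" (400x640x3 uint8, red, green, blue), "fx", "fy", "cx", "cy" (pixels), "R" (3x3) and "t" (3): a world point X has camera coordinates R X + t. Camera axes: x right, y down, z forward; pixel columns grow to the right and rows downward; lengths in m; the calibration is good to about 2 mm. A picture is of the moment at which its call begins. There is no depth.
- manip.job_done(): hands the job in; it is judged then, once.
The state is a dict: "time": time; "joint_pos": joint angles; "joint_vel": joint speeds; "joint_efforts": joint torques, N m; "tool_pos": TCP position; "tool_rot": TCP orientation; "contact_force": force on the tool from outside, world axes, zero at the start; "ft_torque": the same for the moment, N m; "gripper_width": opening from 0.0 (shut) to 1.0 (fully open); "grasp_force": force on a finger pad.
Only numpy, scipy, OpenCV 4.12 (cv2) and the standard library are available. Lean on these libraries where they do the work, as an engineer would, in place of code of your own. Each camera call takes 0.05 s, during which the arm holds its last target. There are 200 camera calls.

## Working session

There is one attempt and no reset: what is moved stays moved. The work goes in short steps, Python scripts to look and compute and a tool call to move; the robot and the scene stay as the last step left them, time stands still between calls to the robot, and variables do not carry over. Pictures are saved under pics/ and viewed, at most 10 in all, crops included, and the job is handed in when it is done.

Besides the shell and the picture viewer there is one more tool, called after ">>>" as name(argument=value, ...), one argument or row to a line, values as JSON. play_rows: Moves the arm, as the interface text tells. Its arguments: {"type":"object","properties":{"commands":{"type":"array","items":{"type":"array","items":{"type":"number"}}},"hand":{"type":"number"}},"required":["commands"]}

```bash
mkdir -p pics; ls; python3 - <<'E'
from plant import manip, imaging
import cv2
print(manip.state())
for n in ("side","top"):
    f=imaging.grab_frame(n); cv2.imwrite(f"pics/{n}0.png",f["image"][:,:,::-1])
    print(n,f["fx"],f["fy"],f["cx"],f["cy"],f["R"],f["t"])
E
```

```text
pics
{'time': 0.0, 'joint_pos': array([ 1.01397825e+00,  5.33468472e-02,  1.61431981e+00, -3.66075307e-06,
        1.47604371e+00, -1.19001342e-01]), 'joint_vel': array([-0.0015839 , -0.00086498, -0.00040952,  0.0013305 , -0.00186006,
        0.00040284]), 'joint_efforts': array([-2.47220305e-04, -3.93699038e+01, -3.70168269e+01, -1.46591028e-04,
        7.42087956e-03,  8.40321434e-06]), 'tool_pos': array([0.26464988, 0.56552162, 0.24405381]), 'tool_rot': array([-3.49308333e-04,  2.17163879e-01,  9.76134585e-01, -9.99580977e-04]), 'contact_force': array([0.33445667, 0.87997451, 0.85871888]), 'ft_torque': array([0.00852341, 0.01490485, 0.03388856]), 'grasp_force': 0.0, 'gripper_width': 1.0023472710927033}
side 520.5600900554839 520.5600900554839 323.8276964410043 210.9022341751705 [[-5.77546913e-01 -8.16357332e-01 -5.19127592e-04]
 [-3.84683948e-01  2.72712458e-01 -8.81842489e-01]
 [ 7.20040155e-01 -5.09105707e-01 -4.71543800e-01]] [0.30979355 0.297469   1.43589517]
top 390.77309646081443 390.77309646081443 325.6873753083641 199.91221552181767 [[-0.03664003 -0.99932587 -0.00230326]
 [-0.97657435  0.0362947  -0.21209723]
 [ 0.21203785 -0.00552194 -0.97724585]] [-0.0042467   0.56436628  1.33152713]
```

View pics/side0.png

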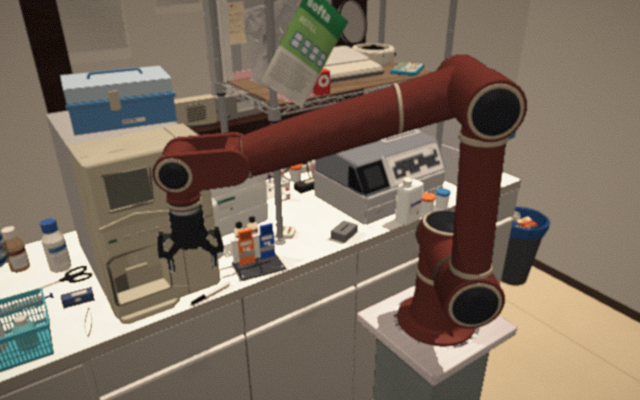

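View pics/top0.png

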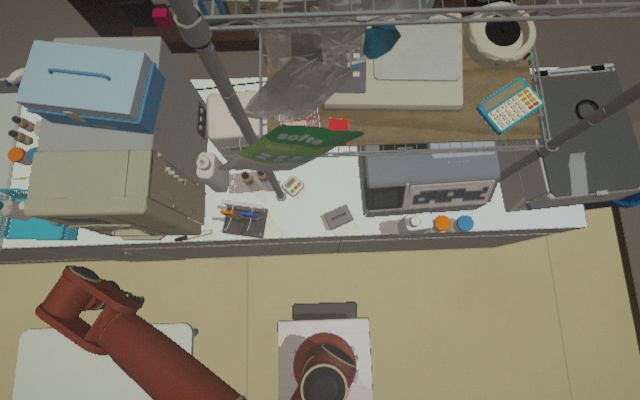

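The side view shows the stand near (259,255), with the orange tag at (245,245) and blue at (266,240). The grey base is at (344,231). In the top view the stand is at (244,221) and the base at (338,216). I'll crop in closer.

```bash
cat > h.py <<'E'
import numpy as np, cv2
from plant import manip, imaging
def proj(f,X):
    c=np.atleast_2d(X)@np.array(f["R"]).T+np.array(f["t"]); return np.c_[f["fx"]*c[:,0]/c[:,2]+f["cx"], f["fy"]*c[:,1]/c[:,2]+f["cy"]]
def back(f,u,v,z):
    R=np.array(f["R"]);t=np.array(f["t"]); d=R.T@np.array([(u-f["cx"])/f["fx"],(v-f["cy"])/f["fy"],1]); o=-R.T@t
    return o+d*(z-o[2])/d[2]
def crop(f,u0,v0,w,h,s):
    return cv2.resize(f["image"][v0:v0+h,u0:u0+w,::-1],None,fx=s,fy=s,interpolation=cv2.INTER_CUBIC)
E
python3 - <<'E'
from h import *
f=imaging.grab_frame("side"); g=imaging.grab_frame("top")
a=crop(f,215,205,150,75,5.333); b=crop(g,205,195,160,60,5)
cv2.imwrite("pics/c1.png",np.vstack([cv2.resize(b,(800,300)),cv2.resize(a,(800,400))])[:700]) if 0 else None
A=cv2.resize(crop(f,215,210,150,60,1),(800,320),interpolation=cv2.INTER_CUBIC);B=cv2.resize(crop(g,205,195,160,55,1),(800,275),interpolation=cv2.INTER_CUBIC)
cv2.imwrite("pics/c1.png",np.vstack([A,B]))
for n,u,v,z in [("stand",244,221,.05),("base",338,216,.03)]: print(n,back(g,u,v,z))
E
```

```text
stand [0.50032678 0.26748324 0.05      ]
base [ 0.5094148  -0.06747189  0.03      ]
```

View pics/c1.png

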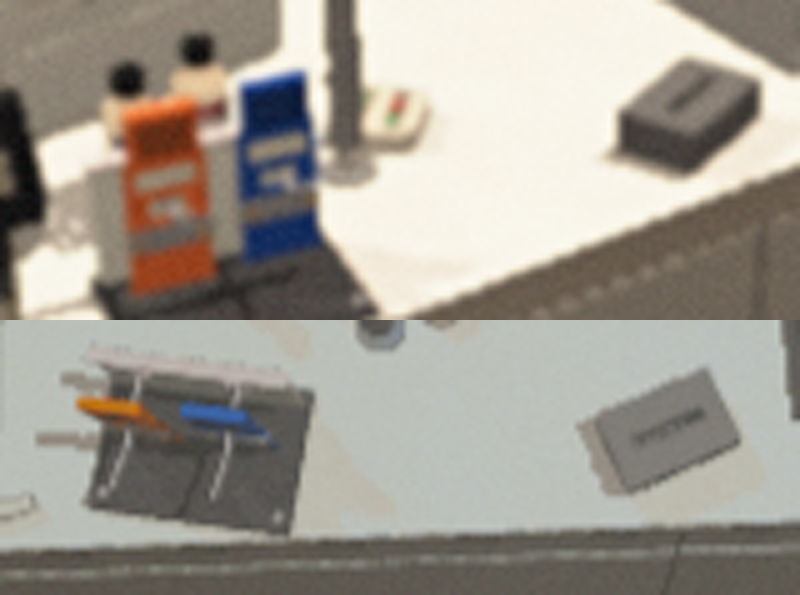

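The crop shows the foot plate corners, both pegs and the base outline clearly. I'll fit the poses from these corners.

```bash
cat > fit.py <<'E'
from h import *
from scipy.optimize import least_squares
g=imaging.grab_frame("top"); f=imaging.grab_frame("side")
def rz(p,P):
    P=np.atleast_2d(P); c,s=np.cos(p[2]),np.sin(p[2]); return np.c_[p[0]+c*P[:,0]-s*P[:,1],p[1]+s*P[:,0]+c*P[:,1],P[:,2]]
T=lambda x,y:np.array([205+x/5,195+(y-320)/5])
S=lambda x,y:np.array([215+x/5.333,210+y/5.333])
def fit(x0,top,side):
    def r(p):
        o=[]
        for P,uv in top: o+=list((proj(g,rz(p,P))[0]-uv))
        for P,uv in side: o+=list((proj(f,rz(p,P))[0]-uv))
        return o
    s=least_squares(r,x0,loss="soft_l1"); return s.x,np.round(np.array(r(s.x)).reshape(-1,2),1)
# stand: image right = -y world ; image down = -x
st,rs=fit([.5,.267,0],[((-.049,.075,.008),T(88,508)),((-.049,-.075,.008),T(290,535)),((.061,-.075,.008),T(315,390)),((.045,.035,.08),T(140,372)),((.045,-.035,.08),T(240,385))],
 [((-.049,-.075,.008),S(378,312))])
tp=.032
ba,rb=fit([.51,-.067,.4],[((-.03,.045,tp),T(598+0,425)),((.03,.045,tp),T(598,425)),][1:]+[((.03,-.045,tp),T(705,370)),((-.03,-.045,tp),T(740,440)),((-.03,.045,tp),T(630,493))],
 [((.03,.045,tp),S(622,115)),((.03,-.045,tp),S(683,57)),((-.03,-.045,tp),S(760,88)),((-.03,.045,tp),S(685,140))])
if __name__=="__main__":
    print("stand",st,"\n",rs); print("base",ba,"\n",rb)
    np.savez("p.npz",st=st,ba=ba)
    # pegs from top: tip pixel -> horizontal reach for elbow/angle candidates
    for y,t in ((.035,T(105,497)),(-.035,T(213,498))):
        for a in (12,20,30,45):
            b=min(((np.linalg.norm(proj(g,rz(st,[.045-e-.0315*np.cos(np.radians(a)),y,.08+.0315*np.sin(np.radians(a))]))[0]-t)),e) for e in np.arange(.05,.07,.001)); print(y,a,b, proj(f,rz(st,[.045-b[1]-.0315*np.cos(np.radians(a)),y,.08+.0315*np.sin(np.radians(a))])))
    u0,v0=proj(f,rz(st,[0,.0,.08]))[0].astype(int)
    I=crop(f,u0-35,v0-28,70,52,11)
    J=crop(g,215,200,60,45,11)
    cv2.imwrite("pics/c2.png",I); print(u0-35,v0-28)
E
python3 fit.py
```

```text
stand [ 0.50255725  0.27338905 -0.18034546] 
 [[-0.6 -0. ]
 [-0.4  0.5]
 [-0.1 -0.1]
 [ 0.1 -0.3]
 [-0.2 -0.1]
 [ 1.5 -1.3]]
base [ 0.5036524  -0.06685876  0.42218119] 
 [[-1.6 -0.4]
 [-0.7 -0.3]
 [-0.2  0.4]
 [-0.6  0.8]
 [-0.6 -0.8]
 [ 0.4 -0.9]
 [ 0.9 -2.5]
 [ 2.9 -1. ]]
0.035 12 (np.float64(1.5508933446640354), np.float64(0.06100000000000001)) [[252.19392603 253.86639241]]
0.035 20 (np.float64(1.2167938878018667), np.float64(0.06300000000000001)) [[252.18378687 252.81117513]]
0.035 30 (np.float64(0.8302484961605519), np.float64(0.06600000000000002)) [[252.1458733  251.52283631]]
0.035 45 (np.float64(0.45658794601344777), np.float64(0.07000000000000002)) [[251.89870701 249.51819972]]
-0.035 12 (np.float64(0.49682595632208204), np.float64(0.051000000000000004)) [[272.97727107 247.02955375]]
-0.035 20 (np.float64(0.23495535650620455), np.float64(0.053000000000000005)) [[273.00144266 245.98557235]]
-0.035 30 (np.float64(0.1543585001512625), np.float64(0.05600000000000001)) [[273.00203688 244.71233416]]
-0.035 45 (np.float64(0.5180852210901122), np.float64(0.06100000000000001)) [[272.90209681 242.89643903]]
223 217
```

View pics/c2.png

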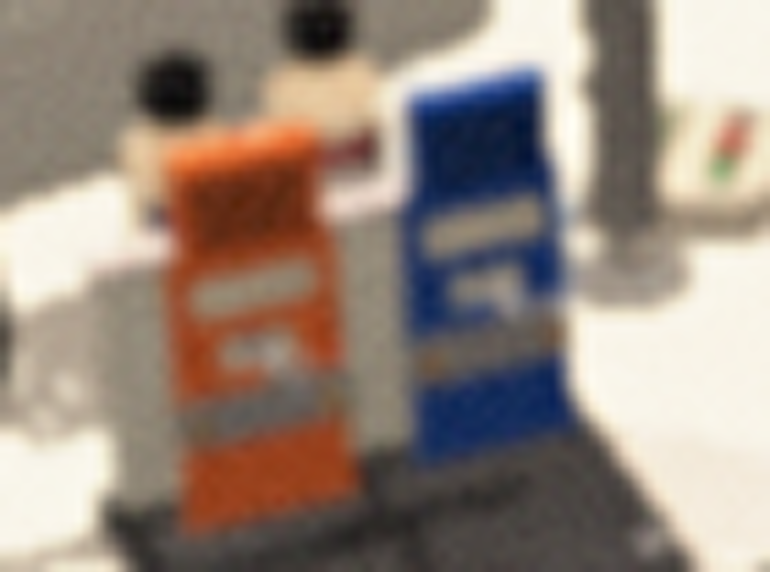

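```bash
cat >> h.py <<'E'
from scipy.spatial.transform import Rotation as Ro
def cur():
    s=manip.state(); q=s["tool_rot"]; return np.array(s["tool_pos"]),Ro.from_quat([q[1],q[2],q[3],q[0]]),s
def tgt(yaw,tilt=0,p=None):
    # tool y horizontal at yaw (deg), z down; then tilt (deg) about the tool x axis
    c,s=np.cos(np.radians(yaw)),np.sin(np.radians(yaw)); y=np.array([c,s,0]);z=np.array([0,0,-1.]);x=np.cross(y,z)
    return Ro.from_matrix(np.c_[x,y,z])*Ro.from_euler("x",tilt,degrees=True)
def plan(P,R,n,p0=None,R0=None):
    p,r,_=cur(); p=p if p0 is None else p0; r=r if R0 is None else R0
    rv=(r.inv()*R).as_rotvec()/n; d=(np.array(P)-p)/n; rows=[]
    for i in range(n):
        ri=r*Ro.from_rotvec(rv*i); rows.append(list(map(float,np.r_[np.round(ri.inv().apply(d)*1000,1),np.round(np.degrees(rv),2)])))
    for i in range(0,n,5): print([[v+0.0 for v in r] for r in rows[i:i+5]])
E
python3 - <<'E'
from fit import *
off=np.array([1.5,-1.3])
C=lambda x,y:np.array([223+x/11,217+y/11])
# tag: find xs,ys in stand
def r(p):
    o=[]
    for dy,uv in ((.025,C(183,530)),(-.025,C(358,492))): o+=list(proj(f,rz(st,[p[0],p[1]+dy,.022]))[0]-off-uv)
    for dy,uv in ((.022,C(168,150)),(-.022,C(320,128))): o+=list(proj(f,rz(st,[p[0],p[1]+dy,.145]))[0]-off-uv)
    return o
s=least_squares(r,[.014,.035]); print("side",s.x,np.round(s.fun,1))
for u,v in ((78,403),(150,415)): 
    b=back(g,*T(u,v),.14); print(Ro.from_euler("z",-st[2]).apply(b-np.r_[st[:2],0]))
X=rz(st,[.014,.035,.0])[0]; print("tag",X)
yaw=np.degrees(st[2])
print("leg A"); plan([.37,.32,.244],tgt(yaw),12)
E
```

```text
side [0.00881091 0.03084323] [ 0.5  0.1 -0.2 -0.2 -0.2  0.6 -0.1 -0.5]
[0.00728277 0.05586633 0.14      ]
[0.00615829 0.006753   0.14      ]
tag [0.52260813 0.30531024 0.        ]
leg A
[[-16.6, -14.9, 0.1, 0.0, 0.0, 6.27], [-18.1, -12.9, 0.1, 0.0, 0.0, 6.27], [-19.4, -10.9, 0.1, 0.0, 0.0, 6.27], [-20.5, -8.7, 0.1, 0.0, 0.0, 6.27], [-21.3, -6.4, 0.1, 0.0, 0.0, 6.27]]
[[-21.9, -4.0, 0.1, 0.0, 0.0, 6.27], [-22.2, -1.6, 0.1, 0.0, 0.0, 6.27], [-22.3, 0.8, 0.1, 0.0, 0.0, 6.27], [-22.1, 3.2, 0.1, 0.0, 0.0, 6.27], [-21.6, 5.6, 0.1, 0.0, 0.0, 6.27]]
[[-20.8, 8.0, 0.1, 0.0, 0.0, 6.27], [-19.8, 10.2, 0.1, 0.0, 0.0, 6.27]]
```

>>> play_rows(
  commands=[
    [-16.6,-14.9,0,0,0,6.27],
    [-18.1,-12.9,0,0,0,6.27],
    [-19.4,-10.9,0,0,0,6.27],
    [-20.5,-8.7,0,0,0,6.27],
    [-21.3,-6.4,0,0,0,6.27],
  ],
)

```text
time: 0.82
tool_pos: [0.3088, 0.4627, 0.2453]
tool_rot: [0.0, 0.475, 0.88, 0.0]
contact_force: [0.3, 0.6, 0.3]
gripper_width: 0.999
grasp_force: 0.0
```

>>> play_rows(
  commands=[
    [-21.9,-4.0,0,0,0,6.27],
    [-22.2,-1.6,0,0,0,6.27],
    [-22.3,0.8,0,0,0,6.27],
    [-22.1,3.2,0,0,0,6.27],
    [-21.6,5.6,0,0,0,6.27],
  ],
)

```text
time: 1.23
tool_pos: [0.3526, 0.3601, 0.2454]
tool_rot: [0.0, 0.695, 0.719, 0.0]
contact_force: [0.8, -0.4, -0.6]
gripper_width: 1.001
grasp_force: 0.0
```

>>> play_rows(
  commands=[
    [-20.8,8.0,0,0,0,6.27],
    [-19.8,10.2,0,0,0,6.27],
    [0,0,0,0,0,0],
  ],
)

```text
time: 1.48
tool_pos: [0.371, 0.3177, 0.2454]
tool_rot: [0.001, 0.77, 0.638, 0.0]
contact_force: [-0.3, 0.4, -0.1]
gripper_width: 0.999
grasp_force: 0.0
```

```bash
python3 - <<'E'
from fit import *
p,r,s=cur(); print(p,r.as_matrix().round(4),s["joint_pos"],s["contact_force"])
X=rz(st,[.0085,.033,.0])[0]; yaw=np.degrees(st[2]); print(X,yaw)
plan([X[0],X[1],.245],tgt(yaw),6)
for i in range(3): print(manip.state()["contact_force"])
E
```

```text
[0.37014127 0.3198741  0.2455252 ] [[ 1.794e-01  9.838e-01  3.000e-04]
 [ 9.838e-01 -1.794e-01  7.000e-04]
 [ 7.000e-04  1.000e-04 -1.000e+00]] [ 5.60181479e-01 -2.82111171e-01  1.92024167e+00  4.27667848e-04
  1.50288094e+00  7.40520147e-01] [ 0.05385686  0.84268699 -0.89207825]
[0.51683859 0.30432921 0.        ] -10.333033687007852
[[1.8, 24.5, 0.1, 0.0, -0.01, 0.0], [1.8, 24.5, 0.1, 0.0, -0.01, 0.0], [1.8, 24.5, 0.1, 0.0, -0.01, 0.0], [1.8, 24.5, 0.1, 0.0, -0.01, 0.0], [1.8, 24.5, 0.1, 0.0, -0.01, 0.0]]
[[1.8, 24.5, 0.1, 0.0, -0.01, 0.0]]
[ 0.05385686  0.84268699 -0.89207825]
[ 0.05385686  0.84268699 -0.89207825]
[ 0.05385686  0.84268699 -0.89207825]
```

>>> play_rows(
  commands=[
    [1.8,24.5,0,0,0,0],
    [1.8,24.5,0,0,0,0],
    [1.8,24.5,8,0,0,0],
    [1.8,24.5,12,0,0,0],
    [1.8,24.5,12,0,0,0],
  ],
)

```text
time: 2.0
tool_pos: [0.4931, 0.3083, 0.2134]
tool_rot: [-0.0, 0.767, 0.642, 0.001]
contact_force: [-0.4, 0.4, -0.5]
gripper_width: 1.001
grasp_force: 0.0
```

>>> play_rows(
  commands=[
    [1.8,24.5,12,0,0,0],
    [0,0,11,0,0,0],
    [0,0,0,0,0,0],
  ],
)

```text
time: 2.25
tool_pos: [0.5153, 0.3046, 0.1867]
tool_rot: [-0.001, 0.768, 0.641, -0.003]
contact_force: [-0.7, 0.1, 0.0]
gripper_width: 0.999
grasp_force: 0.0
```

```bash
python3 - <<'E'
from fit import *
p,r,s=cur(); print(p,s["joint_pos"])
A=cv2.resize(crop(f,215,200,80,70,1),(400,350),interpolation=cv2.INTER_CUBIC);B=cv2.resize(crop(g,210,195,75,66,1),(400,350),interpolation=cv2.INTER_CUBIC)
cv2.imwrite("pics/c3.png",np.hstack([A,B]))
print(proj(f,p-[0,0,.014]),proj(g,p-[0,0,.014]))
E
```

```text
[0.5153795  0.30513153 0.18959997] [4.10168302e-01 3.26920398e-02 1.72794911e+00 4.11709221e-04
 1.38288893e+00 5.88619829e-01]
[[245.17179224 220.05109099]] [[224.42368747 210.66881303]]
```

View pics/c3.png

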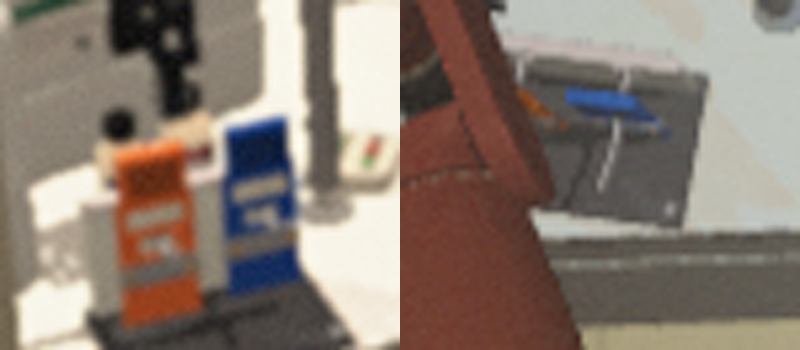

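The side view shows the near finger above and in line with the orange tag, at about (251,222). The tag is within the jaw opening, so I'll descend.

>>> play_rows(
  commands=[
    [0,1,14,0,0,0],
    [0,0,14,0,0,0],
    [0,0,14,0,0,0],
    [0,0,12,0,0,0],
    [0,0,7,0,0,0],
  ],
)

```text
time: 2.77
tool_pos: [0.5158, 0.3038, 0.1262]
tool_rot: [-0.001, 0.768, 0.641, -0.002]
contact_force: [0.1, 0.1, 0.4]
gripper_width: 1.003
grasp_force: 0.0
```

>>> play_rows(
  commands=[
    [0,0,0,0,0,0],
    [0,0,0,0,0,0],
    [0,0,0,0,0,0],
    [0,0,0,0,0,0],
  ],
  hand=20,
)

```text
time: 3.1
tool_pos: [0.5181, 0.3045, 0.1304]
tool_rot: [0.0, 0.768, 0.641, 0.001]
contact_force: [-0.1, -0.4, 0.8]
gripper_width: 0.45
grasp_force: 0.0
```

```bash
python3 - <<'E'
from fit import *
p,r,s=cur(); print(p,s["gripper_width"],s["contact_force"])
X=rz(st,[0,0,0])[0]; print(Ro.from_euler("z",-st[2]).apply(p-X))
A=cv2.resize(crop(f,225,210,60,50,1),(720,600),interpolation=cv2.INTER_CUBIC)
cv2.imwrite("pics/c4.png",A)
E
```

```text
[0.5180084  0.30450408 0.1302867 ] 0.26773044928505757 [ 0.40792095 -0.26331928  0.59536598]
[0.00961947 0.03338186 0.1302867 ]
```

View pics/c4.png

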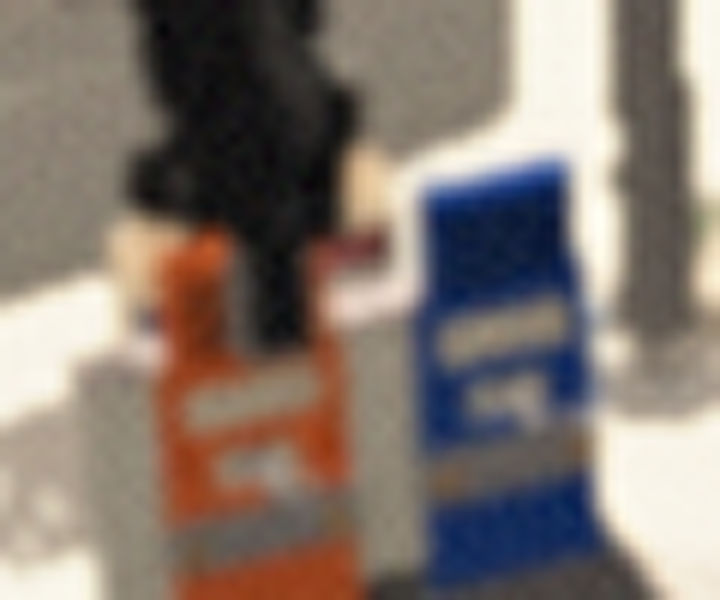

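The near finger lies over the grip bar at about (265,290) in the crop, slightly right of centre, and the tag is undisturbed. Closing now.

>>> play_rows(
  commands=[
    [0,0,0,0,0,0],
    [0,0,0,0,0,0],
    [0,0,0,0,0,0],
  ],
  hand=12,
)

```text
time: 3.45
tool_pos: [0.5176, 0.3043, 0.1296]
tool_rot: [0.0, 0.768, 0.641, 0.0]
contact_force: [-0.4, 0.4, -0.2]
gripper_width: 0.135
grasp_force: 0.0
```

>>> play_rows(
  commands=[
    [0,0,0,0,0,0],
    [0,0,0,0,0,0],
    [0,0,0,0,0,0],
    [0,0,0,0,0,0],
    [0,0,0,0,0,0],
  ],
  hand=0,
)

```text
time: 3.87
tool_pos: [0.5176, 0.3042, 0.1295]
tool_rot: [0.0, 0.768, 0.641, 0.0]
contact_force: [0.6, -0.6, 1.7]
gripper_width: 0.106
grasp_force: 60.0
```

```bash
python3 - <<'E'
from h import *
p,r,s=cur(); print(p,s["gripper_width"],s["grasp_force"],s["contact_force"],s["ft_torque"])
E
```

```text
[0.51758484 0.30421429 0.12948837] 0.10610488790475175 59.98905301094055 [ 0.59592075 -0.61202718  1.71508026] [-0.1108972  -0.00488676  0.01168561]
```

>>> play_rows(
  commands=[
    [0,0,-1.5,0,0,0],
    [0,0,-1.5,0,0,0],
    [0,0,0,0,0,0],
  ],
)

```text
time: 4.12
tool_pos: [0.5173, 0.3043, 0.1322]
tool_rot: [-0.0, 0.768, 0.641, -0.0]
contact_force: [0.7, -0.5, -1.8]
gripper_width: 0.106
grasp_force: 59.6
```

```bash
cat > F.py <<'E'
from h import *
F=[];Q=[]
for i in range(4):
    f=imaging.grab_frame("side"); p,r,s=cur(); F.append(s["contact_force"]);Q.append(s["ft_torque"])
st=np.load("p.npz")["st"]; rr=Ro.from_euler("z",-st[2])
print("F stand",rr.apply(np.mean(F,0)).round(2),"sd",np.std(F,0).round(2),"M",rr.apply(np.mean(Q,0)).round(3))
print("p stand mm",(rr.apply(p-np.r_[st[:2],0])*1000).round(1), "slot", (rr.apply(p+r.apply([0,0,.0525])-np.r_[st[:2],0])*1000).round(1),"w",s["gripper_width"],"t",s["time"])
E
python3 F.py
```

```text
F stand [ 0.05  0.06 -1.55] sd [0.14 0.41 0.37] M [0.002 0.01  0.001]
p stand mm [  8.9  33.  132. ] slot [ 8.9 33.  79.5] w 0.10334030149678868 t 4.3167
```

>>> play_rows(
  commands=[
    [0,-4,0,0,0,0],
    [0,-4,0,0,0,0],
    [0,-4,0,0,0,0],
    [0,-4,0,0,0,0],
    [0,0,0,0,0,0],
  ],
)

```text
time: 4.73
tool_pos: [0.5007, 0.3073, 0.1321]
tool_rot: [-0.0, 0.768, 0.641, -0.0]
contact_force: [0.6, 1.0, -1.7]
gripper_width: 0.105
grasp_force: 59.4
```

```bash
python3 F.py
```

```text
F stand [ 0.14  0.23 -0.6 ] sd [0.57 0.51 0.3 ] M [ 0.011 -0.01  -0.017]
p stand mm [ -6.8  33.1 132.4] slot [-6.8 33.1 79.9] w 0.10376928959393346 t 4.9333
```

```bash
cat > sp.py <<'E'
from h import *
st=np.load("p.npz")["st"]; rr=Ro.from_euler("z",st[2])
def sp(path,L=.0525):
    """path: list of (x,z mm stand slot, tilt deg, n rows), keeping y; prints rows"""
    p,r,_=cur(); O=np.r_[st[:2],0]
    s0=rr.inv().apply(p+r.apply([0,0,L])-O); y=s0[1]
    t0=np.degrees(np.arcsin(-rr.inv().apply(r.apply([0,0,1]))[0])); c=np.array([s0[0]*1e3,s0[2]*1e3,t0]); print("now",c.round(1),"y",y)
    yaw=np.degrees(st[2]); P,R=[],[]
    wp=[c]
    for x,z,t,n in path: wp+= [wp[-1]+(np.array([x,z,t])-wp[-1])*k/n for k in range(1,n+1)] if 0 else list(np.linspace(wp[-1],[x,z,t],n+1)[1:])
    rows=[]
    for a,b in zip(wp[:-1],wp[1:]):
        Ra,Rb=tgt(yaw,a[2]),tgt(yaw,b[2])
        pa=O+rr.apply([a[0]/1e3,y,a[1]/1e3])-Ra.apply([0,0,L]); pb=O+rr.apply([b[0]/1e3,y,b[1]/1e3])-Rb.apply([0,0,L])
        rows.append([float(v)+0. for v in np.r_[np.round(Ra.inv().apply(pb-pa)*1e3,1),np.round(np.degrees((Ra.inv()*Rb).as_rotvec()),1)]])
    for i in range(0,len(rows),5): print(rows[i:i+5])
E
python3 -c "
from sp import *
sp([(-7,80,20,5)])"
```

```text
now [-6.8 79.9 -0. ] y 0.033097493580121845
[[0.0, 3.6, 0.1, 4.0, 0.0, 0.0], [0.0, 3.6, 0.1, 4.0, 0.0, 0.0], [0.0, 3.6, 0.1, 4.0, 0.0, 0.0], [0.0, 3.6, 0.1, 4.0, 0.0, 0.0], [0.0, 3.6, 0.1, 4.0, 0.0, 0.0]]
```

>>> play_rows(
  commands=[
    [0,3.6,0.1,4,0,0],
    [0,3.6,0.1,4,0,0],
    [0,3.6,0.1,4,0,0],
    [0,3.6,0.1,4,0,0],
    [0,3.6,0.1,4,0,0],
  ],
)

```text
time: 5.35
tool_pos: [0.5199, 0.304, 0.1298]
tool_rot: [-0.134, 0.756, 0.631, -0.112]
contact_force: [0.5, -0.2, -1.4]
gripper_width: 0.108
grasp_force: 59.7
```

```bash
python3 F.py; python3 -c "
from sp import *
sp([(-19,80,20,5)])"
```

```text
F stand [-0.19 -0.36 -1.18] sd [0.39 0.84 0.08] M [-0.04  -0.246 -0.003]
p stand mm [ 11.1  32.9 128.9] slot [-6.8 32.9 79.5] w 0.10141286759251324 t 5.55
now [-6.8 79.5 20. ] y 0.03289014599664909
[[0.0, -2.3, 0.7, 0.0, 0.0, 0.0], [0.0, -2.3, 0.7, 0.0, 0.0, 0.0], [0.0, -2.3, 0.7, 0.0, 0.0, 0.0], [0.0, -2.3, 0.7, 0.0, 0.0, 0.0], [0.0, -2.3, 0.7, 0.0, 0.0, 0.0]]
```

>>> play_rows(
  commands=[
    [0,-2,0.7,0,0,0],
    [0,-2,0.7,0,0,0],
    [0,-2,0.7,0,0,0],
    [0,-2,0.7,0,0,0],
    [0,0,0,0,0,0],
  ],
)

```text
time: 5.97
tool_pos: [0.5099, 0.3058, 0.1297]
tool_rot: [-0.133, 0.756, 0.631, -0.111]
contact_force: [0.0, 0.1, -1.2]
gripper_width: 0.104
grasp_force: 59.6
```

```bash
python3 F.py
```

```text
F stand [-0.27 -0.27 -1.37] sd [0.27 0.45 0.41] M [ 0.025 -0.258  0.03 ]
p stand mm [  2.3  33.1 129.6] slot [-15.7  33.1  80.2] w 0.10592109540595006 t 6.1667
```

>>> play_rows(
  commands=[
    [0,-1.7,0.3,0,0,0],
    [0,-1.7,0.3,0,0,0],
    [0,-1.6,0.2,0,0,0],
    [0,0,0,0,0,0],
  ],
)

```text
time: 6.5
tool_pos: [0.5061, 0.3065, 0.131]
tool_rot: [-0.133, 0.756, 0.631, -0.111]
contact_force: [1.3, -0.6, 0.9]
gripper_width: 0.104
grasp_force: 59.9
```

```bash
python3 F.py
```

```text
F stand [ 0.91 -0.13  1.37] sd [0.32 0.46 0.73] M [-0.013 -0.293  0.002]
p stand mm [ -2.4  33.2 130.9] slot [-20.4  33.2  81.5] w 0.10876228526935888 t 6.7
```

>>> play_rows(
  commands=[
    [0,-0.3,-0.9,0,0,0],
    [0,-0.3,-0.9,0,0,0],
    [0,0,0,0,0,0],
  ],
)

```text
time: 6.95
tool_pos: [0.5056, 0.3063, 0.132]
tool_rot: [-0.134, 0.756, 0.631, -0.112]
contact_force: [0.2, -0.5, -1.5]
gripper_width: 0.102
grasp_force: 59.6
```

```bash
python3 F.py; python3 - <<'E'
import cv2,numpy as np
from h import *
g=imaging.grab_frame("top");f=imaging.grab_frame("side")
I=cv2.imread("pics/top0.png");J=cv2.imread("pics/side0.png")
A=cv2.resize(I[203:243,218:268],(800,400),interpolation=cv2.INTER_CUBIC) if 0 else cv2.resize(I[203:241,218:260],None,fx=9,fy=9,interpolation=cv2.INTER_CUBIC)
B=cv2.resize(f["image"][225:263,230:272,::-1],None,fx=9,fy=9,interpolation=cv2.INTER_CUBIC)
cv2.imwrite("pics/c5.png",np.hstack([A,B]))
E
```

```text
F stand [-0.2  -0.12 -1.  ] sd [0.43 0.32 0.43] M [ 0.005 -0.253 -0.025]
p stand mm [ -2.9  33.  131.9] slot [-20.9  32.9  82.6] w 0.10336478406870593 t 7.15
```

View pics/c5.png

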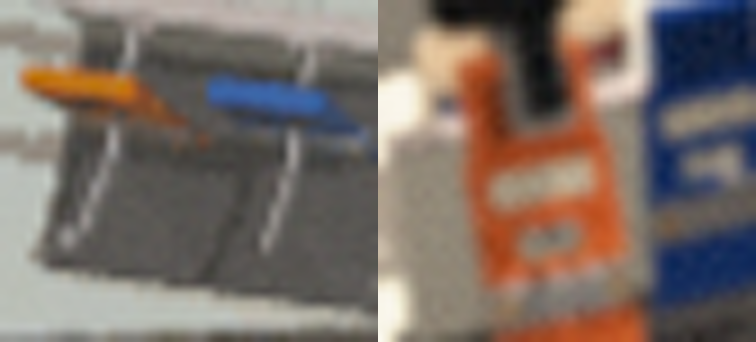

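Left: the orange peg bends at about (108,150) and ends near (80,220). The blob at (68,240) is a bolt in the plate, which agrees with the elbow I felt. Right: the tag is tilted and gripped squarely. I'll carry on by feel up a slope of about 38°.

>>> play_rows(
  commands=[
    [0,-0.5,-1.4,0,0,0],
    [0,-1.6,-0.5,0,0,0],
    [0,-1.6,-0.5,0,0,0],
    [0,-1.6,-0.5,0,0,0],
    [0,0,0,0,0,0],
  ],
)

```text
time: 7.67
tool_pos: [0.5018, 0.3072, 0.1372]
tool_rot: [-0.133, 0.756, 0.631, -0.111]
contact_force: [0.7, 0.4, -1.6]
gripper_width: 0.105
grasp_force: 59.6
```

```bash
python3 F.py
```

```text
F stand [ 0.22  0.31 -0.92] sd [0.44 0.36 0.74] M [-0.005 -0.264 -0.012]
p stand mm [ -6.6  33.  136.8] slot [-24.6  33.   87.5] w 0.10415556153217619 t 7.8667
```

>>> play_rows(
  commands=[
    [0,-1.6,-0.5,0,0,0],
    [0,-1.6,-0.5,0,0,0],
    [0,0,0,0,0,0],
  ],
)

```text
time: 8.12
tool_pos: [0.4992, 0.3077, 0.1391]
tool_rot: [-0.133, 0.756, 0.631, -0.111]
contact_force: [1.1, -0.2, -0.3]
gripper_width: 0.103
grasp_force: 59.6
```

```bash
python3 F.py
```

```text
F stand [ 0.38  0.08 -1.85] sd [0.36 0.71 0.51] M [-0.014 -0.256  0.   ]
p stand mm [ -9.3  33.1 138.9] slot [-27.2  33.1  89.6] w 0.10624583665162422 t 8.3167
```

>>> play_rows(
  commands=[
    [0,-1.6,-0.4,0,0,0],
    [0,-1.6,-0.4,0,0,0],
    [0,0,0,0,0,0],
  ],
)

```text
time: 8.57
tool_pos: [0.4965, 0.3082, 0.1409]
tool_rot: [-0.133, 0.756, 0.631, -0.111]
contact_force: [0.7, 0.5, -1.3]
gripper_width: 0.108
grasp_force: 59.6
```

```bash
python3 F.py
```

```text
F stand [ 0.35  0.21 -1.24] sd [0.67 0.51 0.59] M [-0.008 -0.259 -0.016]
p stand mm [-12.   33.1 140.7] slot [-29.9  33.1  91.4] w 0.10482892045039005 t 8.7667
```

Free at (-29.9, 91.4). Continuing on the same slope.

>>> play_rows(
  commands=[
    [0,-1.6,-0.4,0,0,0],
    [0,-1.6,-0.4,0,0,0],
    [0,0,0,0,0,0],
  ],
)

```text
time: 9.02
tool_pos: [0.4938, 0.3086, 0.1428]
tool_rot: [-0.133, 0.756, 0.631, -0.111]
contact_force: [0.2, 0.1, -0.9]
gripper_width: 0.104
grasp_force: 59.6
```

```bash
python3 F.py
```

```text
F stand [ 0.24  0.16 -0.92] sd [0.3  0.31 0.39] M [-0.003 -0.248 -0.014]
p stand mm [-14.8  33.  142.6] slot [-32.7  33.   93.2] w 0.1056373223888715 t 9.2167
```

>>> play_rows(
  commands=[
    [0,-1.6,-0.4,0,0,0],
    [0,-1.6,-0.4,0,0,0],
    [0,0,0,0,0,0],
  ],
)

```text
time: 9.47
tool_pos: [0.4911, 0.3091, 0.1446]
tool_rot: [-0.133, 0.756, 0.631, -0.111]
contact_force: [0.1, -0.2, -0.8]
gripper_width: 0.107
grasp_force: 59.6
```

```bash
python3 F.py
```

```text
F stand [ 0.23  0.38 -1.27] sd [0.22 0.63 0.48] M [-0.032 -0.278  0.016]
p stand mm [-17.5  33.  144.4] slot [-35.4  33.   95.1] w 0.10382746362580945 t 9.6667
```

>>> play_rows(
  commands=[
    [0,-1.6,-0.5,0,0,0],
    [0,-1.6,-0.5,0,0,0],
    [0,0,0,0,0,0],
  ],
)

```text
time: 9.92
tool_pos: [0.4885, 0.3096, 0.1467]
tool_rot: [-0.133, 0.756, 0.631, -0.111]
contact_force: [-0.9, 0.5, -1.1]
gripper_width: 0.103
grasp_force: 59.6
```

```bash
python3 F.py
```

```text
F stand [ 0.29 -0.06 -1.06] sd [0.55 0.71 0.5 ] M [-0.008 -0.258  0.021]
p stand mm [-20.1  33.  146.4] slot [-38.1  33.   97.1] w 0.10741428765001745 t 10.1167
```

>>> play_rows(
  commands=[
    [0,-1.6,-0.5,0,0,0],
    [0,-1.6,-0.5,0,0,0],
    [0,0,0,0,0,0],
  ],
)

```text
time: 10.37
tool_pos: [0.4859, 0.3101, 0.1487]
tool_rot: [-0.133, 0.756, 0.631, -0.111]
contact_force: [0.5, -0.5, -1.0]
gripper_width: 0.105
grasp_force: 59.6
```

```bash
python3 F.py
```

```text
F stand [ 0.57  0.46 -1.62] sd [0.16 0.72 0.2 ] M [-0.013 -0.248  0.021]
p stand mm [-22.8  33.  148.5] slot [-40.8  33.   99.1] w 0.10432415297849026 t 10.5667
```

>>> play_rows(
  commands=[
    [0,-1.7,-0.2,0,0,0],
    [0,-1.7,-0.2,0,0,0],
    [0,0,0,0,0,0],
  ],
)

```text
time: 10.82
tool_pos: [0.4828, 0.3106, 0.1502]
tool_rot: [-0.133, 0.756, 0.631, -0.111]
contact_force: [0.2, -0.2, -1.0]
gripper_width: 0.11
grasp_force: 59.6
```

```bash
python3 F.py
```

```text
F stand [-0.    0.3  -0.95] sd [0.34 0.33 0.73] M [ 0.018 -0.259 -0.017]
p stand mm [-25.9  33.  150. ] slot [-43.8  33.  100.7] w 0.1073911031284077 t 11.0167
```

>>> play_rows(
  commands=[
    [0,-1.7,-0.3,0,0,0],
    [0,-1.7,-0.3,0,0,0],
    [0,-1.7,-0.3,0,0,0],
    [0,0,0,0,0,0],
  ],
)

```text
time: 11.35
tool_pos: [0.4784, 0.3115, 0.1528]
tool_rot: [-0.133, 0.756, 0.631, -0.111]
contact_force: [0.6, 0.5, -1.7]
gripper_width: 0.109
grasp_force: 59.6
```

```bash
python3 F.py
```

```text
F stand [ 0.28 -0.2  -1.25] sd [0.41 0.52 0.07] M [-0.007 -0.241  0.016]
p stand mm [-30.3  33.1 152.6] slot [-48.3  33.  103.3] w 0.1027559257470971 t 11.55
```

>>> play_rows(
  commands=[
    [0,-2,-0.3,0,0,0],
    [0,-2,-0.3,0,0,0],
    [0,-2,-0.3,0,0,0],
    [0,0,0,0,0,0],
  ],
)

```text
time: 11.88
tool_pos: [0.4731, 0.3124, 0.1558]
tool_rot: [-0.133, 0.756, 0.631, -0.111]
contact_force: [0.6, -0.6, -1.6]
gripper_width: 0.103
grasp_force: 59.6
```

>>> play_rows(
  commands=[
    [0,-3,0,0,0,0],
    [0,-3,0,0,0,0],
    [0,-3,0,0,0,0],
    [0,-3,0,0,0,0],
    [0,-3,0,0,0,0],
  ],
)

```text
time: 12.3
tool_pos: [0.4592, 0.3149, 0.1608]
tool_rot: [-0.133, 0.756, 0.631, -0.111]
contact_force: [-0.1, 0.6, -1.8]
gripper_width: 0.109
grasp_force: 59.7
```

```bash
python3 F.py;  python3 - <<'E'
from sp import *
sp([(-95,112,0,6)])
g=imaging.grab_frame("top");f=imaging.grab_frame("side")
A=cv2.resize(f["image"][205:272,225:292,::-1],(400,400),interpolation=cv2.INTER_CUBIC)
B=cv2.resize(f["image"][205:255,320:370,::-1],(400,400),interpolation=cv2.INTER_CUBIC)
cv2.imwrite("pics/c6.png",np.hstack([A,B]))
E
```

```text
F stand [-0.15  0.28 -1.01] sd [0.28 0.23 0.17] M [ 0.017 -0.268  0.013]
p stand mm [-49.8  33.1 160.7] slot [-67.8  33.1 111.3] w 0.10736463511524387 t 12.5
now [-67.8 111.3  20. ] y 0.03306268041499687
[[0.0, -7.3, 1.5, -3.3, 0.0, 0.0], [0.0, -7.4, 1.3, -3.3, 0.0, 0.0], [0.0, -7.5, 1.0, -3.3, 0.0, 0.0], [0.0, -7.5, 0.8, -3.3, 0.0, 0.0], [0.0, -7.6, 0.5, -3.3, 0.0, 0.0]]
[[0.0, -7.6, 0.2, -3.3, 0.0, 0.0]]
```

View pics/c6.png

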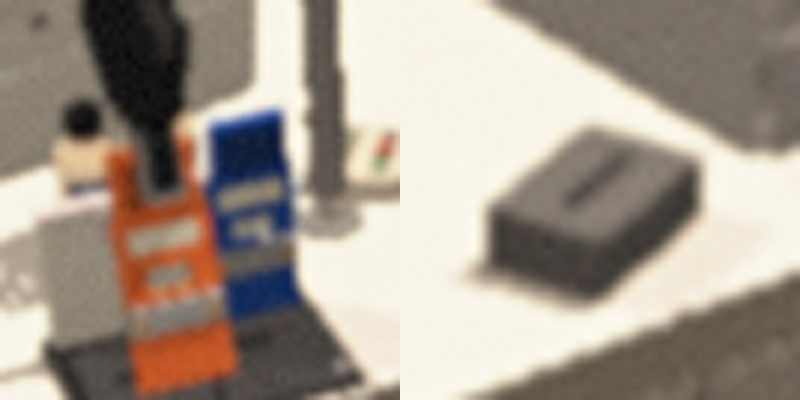

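The left crop shows the tag clear of the peg and the blue tag still hanging. The right crop shows the base's top corners at (490,203), (595,127), (700,165) and (598,242), with the slot middle at (598,178). I'll refit the base while bringing the tag upright.

>>> play_rows(
  commands=[
    [0,-7.3,1.5,-3.3,0,0],
    [0,-7.4,1.3,-3.3,0,0],
    [0,-7.5,1,-3.3,0,0],
    [0,-7.5,0.8,-3.3,0,0],
    [0,-7.6,0.5,-3.3,0,0],
  ],
)

```text
time: 13.02
tool_pos: [0.4225, 0.3215, 0.1645]
tool_rot: [-0.023, 0.768, 0.64, -0.019]
contact_force: [0.2, 0.4, -1.4]
gripper_width: 0.106
grasp_force: 59.6
```

>>> play_rows(
  commands=[
    [0,-7.6,0.2,-3.3,0,0],
    [0,0,0,0,0,0],
  ],
)

```text
time: 13.18
tool_pos: [0.4129, 0.3233, 0.1644]
tool_rot: [-0.001, 0.767, 0.641, -0.001]
contact_force: [0.3, 0.5, -0.6]
gripper_width: 0.105
grasp_force: 59.6
```

```bash
python3 - <<'E'
from fit import *
D=lambda x,y:np.array([320+(x-400)/8,205+y/8])
k=[(.03,.045,.032),(.03,-.045,.032),(-.03,-.045,.032),(-.03,.045,.032),(0,0,.032)]
tt=list(zip(k,[T(598,425),T(705,370),T(740,440),T(630,493),T(668.5,427)]))
ss=list(zip(k,[D(490,203),D(595,127),D(700,165),D(598,242),D(598,178.5)]))
for n,a,b in (("top",tt,[]),("side",[],ss),("both",tt,ss)):
    x,r=fit([.505,-.067,.42],a,b); print(n,x,np.degrees(x[2]),r.tolist())
p,r,s=cur(); print(p,r.apply([0,0,1]),s["joint_pos"])
for u,v in ((632,443),(705,412)): print(back(g,*T(u,v),.032))
for u,v in ((568,205),(628,152)): print(back(f,*D(u,v),.032))
E
```

```text
top [ 0.50479228 -0.06955835  0.42013496] 24.071960302528186 [[-0.8, -0.8], [0.0, -0.6], [0.6, 0.1], [0.2, 0.5], [-0.0, 0.7]]
side [ 0.50184408 -0.06430657  0.35030087] 20.070761428847845 [[-1.0, 0.3], [-0.0, -0.7], [1.2, -0.7], [0.1, 0.4], [-0.1, 0.4]]
both [ 0.50474169 -0.06814271  0.39657266] 22.72193986008826 [[-1.2, -1.1], [-0.0, -0.4], [0.1, 0.5], [-0.6, 0.3], [-0.4, 0.8], [-0.3, -0.1], [-0.4, -1.3], [1.2, -1.7], [1.3, -0.3], [0.2, -0.2]]
[0.41479586 0.32305648 0.16465605] [-4.12682891e-03  8.87151176e-04 -9.99991091e-01] [ 0.51866091 -0.12043666  1.91937052  0.00288904  1.34580403  0.69728076]
[ 0.49682468 -0.04310478  0.032     ]
[ 0.51750863 -0.09666682  0.032     ]
[ 0.49311738 -0.04202812  0.032     ]
[ 0.51484357 -0.09148808  0.032     ]
```

```bash
python3 - <<'E'
from h import *
f=imaging.grab_frame("side")
for z in (.3,.4,.45,.5,.55): print(z,proj(f,[.265,.566,z])[0].round())
p,r,s=cur()
P1=np.array([.40,.10,p[2]]); R1=tgt(10); plan(P1,R1,8); print(); plan(np.array([.505,-.068,.155]),tgt(22.7),8,P1,R1)
E
```

```text
0.3 [191. 248.]
0.4 [186. 210.]
0.45 [183. 189.]
0.5 [180. 168.]
0.55 [176. 146.]
[[-27.8, 3.1, 0.0, -0.03, -0.01, -2.54], [-27.9, 1.9, 0.0, -0.03, -0.01, -2.54], [-27.9, 0.6, 0.0, -0.03, -0.01, -2.54], [-27.9, -0.6, 0.0, -0.03, -0.01, -2.54], [-27.9, -1.9, 0.0, -0.03, -0.01, -2.54]]
[[-27.8, -3.1, 0.0, -0.03, -0.01, -2.54], [-27.6, -4.3, 0.0, -0.03, -0.01, -2.54], [-27.4, -5.5, 0.0, -0.03, -0.01, -2.54]]

[[-23.0, 9.3, 1.2, 0.0, 0.0, -1.59], [-23.2, 8.6, 1.2, 0.0, 0.0, -1.59], [-23.4, 8.0, 1.2, 0.0, 0.0, -1.59], [-23.7, 7.3, 1.2, 0.0, 0.0, -1.59], [-23.8, 6.7, 1.2, 0.0, 0.0, -1.59]]
[[-24.0, 6.0, 1.2, 0.0, 0.0, -1.59], [-24.2, 5.4, 1.2, 0.0, 0.0, -1.59], [-24.3, 4.7, 1.2, 0.0, 0.0, -1.59]]
```

>>> play_rows(
  commands=[
    [-27.8,3.1,0,0,0,-2.54],
    [-27.9,1.9,0,0,0,-2.54],
    [-27.9,0.6,0,0,0,-2.54],
    [-27.9,-0.6,0,0,0,-2.54],
    [-27.9,-1.9,0,0,0,-2.54],
  ],
)

```text
time: 13.75
tool_pos: [0.4061, 0.182, 0.1646]
tool_rot: [-0.002, 0.692, 0.722, -0.001]
contact_force: [0.0, -0.8, -1.8]
gripper_width: 0.105
grasp_force: 59.6
```

>>> play_rows(
  commands=[
    [-27.8,-3.1,0,0,0,-2.54],
    [-27.6,-4.3,0,0,0,-2.54],
    [-27.4,-5.5,0,0,0,-2.54],
  ],
)

```text
time: 14.0
tool_pos: [0.4002, 0.0981, 0.1648]
tool_rot: [-0.002, 0.642, 0.766, -0.001]
contact_force: [0.3, -0.3, -0.5]
gripper_width: 0.104
grasp_force: 59.6
```

>>> play_rows(
  commands=[
    [-23,9.3,1.2,0,0,-1.59],
    [-23.2,8.6,1.2,0,0,-1.59],
    [-23.4,8,1.2,0,0,-1.59],
    [-23.7,7.3,1.2,0,0,-1.59],
    [-23.8,6.7,1.2,0,0,-1.59],
  ],
)

```text
time: 14.42
tool_pos: [0.4665, -0.0072, 0.1583]
tool_rot: [-0.002, 0.588, 0.809, -0.001]
contact_force: [0.2, 0.6, -1.9]
gripper_width: 0.105
grasp_force: 59.6
```

>>> play_rows(
  commands=[
    [-24,6,1.2,0,0,-1.59],
    [-24.2,5.4,1.2,0,0,-1.59],
    [-24.3,4.7,1.2,0,0,-1.59],
    [0,0,0,0,0,0],
    [0,0,0,0,0,0],
  ],
)

```text
time: 14.83
tool_pos: [0.5054, -0.0697, 0.1542]
tool_rot: [-0.002, 0.555, 0.832, -0.001]
contact_force: [0.1, 0.0, -0.4]
gripper_width: 0.104
grasp_force: 59.6
```

```bash
python3 - <<'E'
from h import *
f=imaging.grab_frame("side");g=imaging.grab_frame("top"); p,r,s=cur(); print(p,np.degrees(np.arctan2(*r.apply([0,1,0])[[1,0]])),r.apply([0,0,1]),s["contact_force"])
for n,q in (("side",f),("top",g)):
    im=q["image"].astype(int); m=(im[:,:,0]-im[:,:,2]>70)&(im[:,:,0]>120)
    c=proj(q,p-[0,0,.05])[0].astype(int); mm=np.zeros_like(m); mm[c[1]-45:c[1]+45,c[0]-35:c[0]+35]=m[c[1]-45:c[1]+45,c[0]-35:c[0]+35]
    ys,xs=np.nonzero(mm); print(n,c,len(xs),(xs.min(),xs.max(),ys.min(),ys.max()) if len(xs) else None)
    for dy in (.025,-.025): print("pred bottom corner",proj(q,p+r.apply([dy,0,.1076])).round(1))
A=cv2.resize(f["image"][185:245,310:380,::-1],(700,600),interpolation=cv2.INTER_CUBIC)
cv2.imwrite("pics/c7.png",A)
E
```

```text
[ 0.50459641 -0.06820182  0.15409699] 22.65671825327009 [-0.00457002  0.00150589 -0.99998842] [-0.97254572  0.63362208 -0.5222245 ]
side [345 208] 138 (np.int64(341), np.int64(348), np.int64(193), np.int64(226))
pred bottom corner [[341.5 226.6]]
pred bottom corner [[348.7 220.6]]
top [338 213] 5 (np.int64(332), np.int64(355), np.int64(213), np.int64(235))
pred bottom corner [[332.  219.6]]
pred bottom corner [[344.7 213.8]]
```

View pics/c7.png

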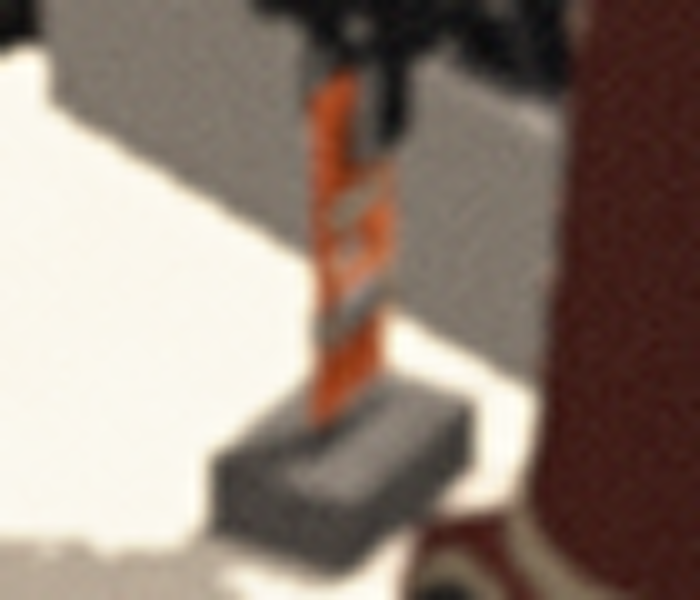

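The side crop shows the tag upright over the base. Its lower corners are at about (318,422) and (383,375) in the crop, within 1–2 px of the prediction. I'll lower it by feel.

>>> play_rows(
  commands=[
    [0,0,4,0,0,0],
    [0,0,4,0,0,0],
    [0,0,3,0,0,0],
    [0,0,0,0,0,0],
  ],
)

```text
time: 15.27
tool_pos: [0.5038, -0.0674, 0.1422]
tool_rot: [-0.003, 0.554, 0.833, -0.001]
contact_force: [-0.3, -0.3, -1.2]
gripper_width: 0.104
grasp_force: 59.6
```

>>> play_rows(
  commands=[
    [0,0,1.5,0,0,0],
    [0,0,1.5,0,0,0],
    [0,0,0,0,0,0],
  ],
)

```text
time: 15.52
tool_pos: [0.5046, -0.0679, 0.1403]
tool_rot: [-0.002, 0.554, 0.833, -0.001]
contact_force: [0.2, 0.4, -1.2]
gripper_width: 0.105
grasp_force: 59.7
```

```bash
sed 's/p.npz")\["st"\]/p.npz")["ba"]/;s/stand/base/g' F.py > G.py; python3 - <<'E'
import numpy as np; d=dict(np.load("p.npz")); d["ba"]=np.array([.505,-.0683,np.radians(22.7)]); np.savez("p.npz",**d)
E
python3 G.py
```

```text
F base [ 0.19 -0.21 -1.27] sd [0.33 0.27 0.16] M [-0.017  0.001 -0.02 ]
p base mm [ -0.2   0.3 140.6] slot [-0.3  0.4 88.1] w 0.10689157039929352 t 15.7167
```

>>> play_rows(
  commands=[
    [0,0,1,0,0,0],
    [0,0,1,0,0,0],
    [0,0,0,0,0,0],
  ],
)

```text
time: 15.97
tool_pos: [0.5052, -0.0682, 0.14]
tool_rot: [-0.001, 0.554, 0.833, -0.0]
contact_force: [-1.9, 0.5, 5.3]
gripper_width: 0.109
grasp_force: 60.7
```

```bash
python3 G.py
```

```text
F base [-1.55  1.23  5.46] sd [0.42 0.29 0.24] M [ 0.385  0.395 -0.001]
p base mm [  0.2  -0.  140. ] slot [ 0.1  0.1 87.5] w 0.10756179192852264 t 16.1667
```

>>> play_rows(
  commands=[
    [0,0,-1,0,0,0],
    [0,0,0,0,0,0],
  ],
)

```text
time: 16.33
tool_pos: [0.505, -0.0682, 0.14]
tool_rot: [-0.001, 0.554, 0.833, -0.001]
contact_force: [-0.2, -1.1, 2.1]
gripper_width: 0.109
grasp_force: 60.2
```

```bash
python3 G.py; python3 - <<'E'
from h import *
I0=cv2.imread("pics/side0.png")[:,:,::-1].astype(int); f=imaging.grab_frame("side"); I=f["image"].astype(int)
d=I[:,:,0]-I[:,:,2]; print("R-B rows 219-234, cols 338-351"); print(d[219:235,338:352])
print("orig gray"); print(I0[219:235,338:352].mean(2).astype(int))
p,r,s=cur()
for dy in (.025,-.025): print(proj(f,p+r.apply([dy,-.0015,.1076])).round(1), proj(f,np.array([.505,-.0683,.032])+Ro.from_euler("z",22.7,degrees=True).apply([0,dy*1.08,0])).round(1))
E
```

```text
F base [-0.43  0.84  3.9 ] sd [0.35 0.55 0.27] M [ 0.096  0.135 -0.   ]
p base mm [1.0e-01 0.0e+00 1.4e+02] slot [-0.   0.1 87.5] w 0.10875205179421613 t 16.5333
R-B rows 219-234, cols 338-351
[[ 11  18  53  70  57  31  18  17  23  43  47  22  12  13]
 [ 14  23  45  48  34  21  20  32  52  68  59  27  13  12]
 [ 15  26  34  29  30  32  40  63  84  81  59  38  22  14]
 [ 15  29  31  24  34  54  72  92 108  89  53  33  32  32]
 [ 21  33  31  38  52  75  96 112 117  97  50  28  24  28]
 [ 31  28  44  61  81 101 114 122 124  97  55  24  18  20]
 [ 26  31  54  85 105 124 125 126 112  83  44  22  18  19]
 [ 20  28  56  93 118 128 126 109  84  54  29  20  19  19]
 [ 19  28  57  98 122 121 102  74  49  30  21  19  18  21]
 [ 15  24  60 100 118  90  64  38  25  20  18  17  22  21]
 [ 14  23  58  93  87  58  35  21  20  16  20  19  19  17]
 [ 15  19  49  65  56  32  19  18  18  19  20  17  19  13]
 [ 14  18  30  36  28  21  21  18  20  18  18  17  14  11]
 [ 13  20  24  23  22  20  20  19  20  21  15  12  10  10]
 [ 13  17  17  19  20  21  20  23  19  16  14  12   8   8]
 [  9  13  16  13  14 
[... 356 characters left out ...]
 126 127 126 126 118 107  99 104 115 125 126]
 [153 131 125 126 125 127 113 106  90  91 104 115 124 124]
 [129 128 130 125 125 112 103  88  89 103 113 129 127 124]
 [125 129 125 118 108  98  87  90 101 120 125 126 127 129]
 [126 124 118 105  91  84  90 102 119 126 129 126 127 122]
 [128 120 108  91  81  91 110 122 123 131 124 127 124 111]
 [128 118 107  91  95 112 121 127 131 129 125 122 110  94]
 [120 121 118 115 120 123 125 123 131 126 123 108  91  70]
 [111 121 118 121 127 130 129 131 124 116 103  83  71  65]
 [ 92 102 110 113 119 124 124 123 111  94  76  68  59  61]
 [ 75  78  83  95  98 108 112 106  95  74  68  57  59  55]]
[[341.7 230.1]] [[341.1 230.3]]
[[348.9 224.1]] [[348.8 223.8]]
```

The image comparison and the contact moment agree: the tag sits about 5–6 mm too far toward the base's +y and is centred across the slot. I'll lift, shift along tool -x, and try again.

>>> play_rows(
  commands=[
    [0,0,-2,0,0,0],
    [-2.5,0,0,0,0,0],
    [-3,0,0,0,0,0],
    [0,0,0,0,0,0],
  ],
)

```text
time: 16.92
tool_pos: [0.5065, -0.0735, 0.1406]
tool_rot: [-0.002, 0.554, 0.832, -0.001]
contact_force: [0.3, -0.1, -1.3]
gripper_width: 0.108
grasp_force: 59.7
```

>>> play_rows(
  commands=[
    [0,0,1.2,0,0,0],
    [0,0,1.2,0,0,0],
    [0,0,1,0,0,0],
    [0,0,0,0,0,0],
  ],
)

```text
time: 17.25
tool_pos: [0.5072, -0.0733, 0.14]
tool_rot: [-0.001, 0.554, 0.833, -0.001]
contact_force: [-3.2, 0.9, 9.0]
gripper_width: 0.106
grasp_force: 61.2
```

```bash
python3 G.py
```

```text
F base [-3.02  2.22  8.95] sd [0.28 0.54 0.32] M [0.518 0.801 0.002]
p base mm [ 1.0e-01 -5.5e+00  1.4e+02] slot [-0.1 -5.4 87.5] w 0.10691030669011839 t 17.45
```

>>> play_rows(
  commands=[
    [0,0,-2.5,0,0,0],
    [0,-3,0,0,0,0],
    [0,0,0,0,0,0],
    [0,0,1.2,0,0,0],
    [0,0,0.8,0,0,0],
  ],
)

```text
time: 17.87
tool_pos: [0.5042, -0.0744, 0.14]
tool_rot: [-0.002, 0.554, 0.833, -0.001]
contact_force: [-3.7, 0.8, 12.4]
gripper_width: 0.104
grasp_force: 61.6
```

>>> play_rows(
  commands=[
    [0,0,0,0,0,0],
    [0,0,0,0,0,0],
  ],
)

```text
time: 18.03
tool_pos: [0.5041, -0.0744, 0.1401]
tool_rot: [-0.002, 0.554, 0.833, -0.001]
contact_force: [-2.8, 0.7, 8.3]
gripper_width: 0.106
grasp_force: 61.2
```

```bash
python3 G.py; python3 - <<'E'
from h import *
f=imaging.grab_frame("side"); I=f["image"].astype(int)
print((I[:,:,0]-I[:,:,2])[222:234,338:352]); print(I.mean(2).astype(int)[219:235,338:352])
E
```

```text
F base [-3.06  2.4   9.13] sd [0.57 0.46 0.25] M [ 0.541  0.83  -0.024]
p base mm [ -3.2  -5.3 140.1] slot [-3.4 -5.2 87.6] w 0.10902218896137404 t 18.2333
[[ 14  22  29  28  24  28  46  73  91 110 116  83  46  34]
 [ 23  32  29  29  45  59  75  97 118 130 122  91  49  30]
 [ 33  28  24  35  62  85  98 117 130 131 115  84  45  22]
 [ 24  22  19  32  70 101 116 124 129 119  92  60  35  21]
 [ 24  20  19  30  72 108 126 127 119  92  61  36  23  18]
 [ 19  18  14  34  75 119 129 118  87  58  33  21  18  20]
 [ 15  14  12  36  92 123 116  90  53  32  21  20  18  19]
 [ 13  12  14  40  87 101  80  54  29  21  17  19  19  15]
 [  9   9  12  30  63  62  42  25  21  17  19  17  16  16]
 [ 13  13  11  17  31  32  25  19  19  21  19  17  14  11]
 [ 14  16  17  20  23  23  20  21  19  20  14  15  11  11]
 [ 14  14  16  16  20  19  19  19  20  16  15  12   8   8]]
[[244 245 246 239 197 130 100 106  99  90  93 157 226 245]
 [245 246 244 231 177 117  92  98  96  89  87 157 231 247]
 [245 244 233 203 146 103  94  90  89  80  88 144 217 242]
 [245 237 208 159 120  96  93  88  84  79  82 124 180 210]
 [235 210 168 136 113  95  83  83  77  80  86 107 135 155]
 [203 167 142 125 116  93  77  78  82  88  92 100 119 129]
 [162 140 129 132 115  94  78  80  87  90  99 113 118 120]
 [134 129 122 122 111  91  85  85  84 103 106 110 118 119]
 [122 113 106 100  97  93  87  90  95 109 113 120 120 120]
 [ 98  90  81  76  90  96  98 104 109 111 116 113 116 115]
 [ 77  73  66  72  87 104 111 114 114 118 118 120 116 106]
 [ 74  70  70  81 101 112 120 122 121 120 121 113 102  91]
 [ 74  76  83 101 114 125 127 128 125 125 112 100  89  74]
 [ 82  92 105 122 131 137 131 132 126 119 104  84  71  66]
 [ 74  85 101 109 125 130 131 127 115  99  80  71  64  61]
 [ 70  72  81  92 103 112 115 111  96  78  66  63  63  63]]
```

>>> play_rows(
  commands=[
    [0,0,-2.5,0,0,0],
    [0,0,0,0,0,0],
  ],
)

```text
time: 18.45
tool_pos: [0.5041, -0.0743, 0.141]
tool_rot: [-0.001, 0.554, 0.833, -0.001]
contact_force: [-0.0, -0.6, -0.1]
gripper_width: 0.106
grasp_force: 59.6
```

```bash
cat > ef.py <<'E'
from fit import rz
from h import *
from scipy.ndimage import map_coordinates, gaussian_filter
from scipy.optimize import differential_evolution as DE
f=imaging.grab_frame("side");g=imaging.grab_frame("top")
def seg(a,b,n=40): return np.linspace(a,b,n)
h=.032;c=lambda sx,sy,z:np.array([sx*.03,sy*.045,z])
topE=[seg(c(1,1,h),c(1,-1,h)),seg(c(1,-1,h),c(-1,-1,h)),seg(c(-1,-1,h),c(-1,1,h)),seg(c(-1,1,h),c(1,1,h))]
slot=seg(np.array([0,.025,h]),np.array([0,-.025,h]))
sideE=topE+[seg(c(-1,1,0),c(-1,-1,0)),seg(c(1,1,0),c(-1,1,0)),seg(c(-1,1,0),c(-1,1,h),15)]
def ld(n): return gaussian_filter(cv2.imread(n).astype(float).mean(2),.6)
def score(p,q,G,E):
    t=0
    for e in E:
        uv=proj(q,rz(p,e)); d=uv[-1]-uv[0]; n=np.array([-d[1],d[0]])/np.linalg.norm(d)
        A=map_coordinates(G,(uv+n*.8).T[::-1],order=1);B=map_coordinates(G,(uv-n*.8).T[::-1],order=1); t-=min(abs((A-B).mean()),60)
    uv=proj(q,rz(p,slot)); d=uv[-1]-uv[0]; n=np.array([-d[1],d[0]])/np.linalg.norm(d)
    S=lambda k:map_coordinates(G,(uv+n*k).T[::-1],order=1).mean()
    return t-1.0*((S(2)+S(-2))/2-S(0))
if __name__=="__main__":
    for n,q,E in (("top",g,topE),("side",f,sideE)):
        G=ld(f"pics/{n}0.png")
        s=DE(lambda p:score(p,q,G,E),[(.49,.52),(-.082,-.054),(.3,.55)],seed=1,tol=1e-6); print(n,s.x[:2].round(4),np.degrees(s.x[2]).round(2),s.fun)
E
python3 ef.py
```

```text
top [ 0.5062 -0.0673] 22.41 -138.7755954829313
side [ 0.5053 -0.0636] 28.42 -343.47364989301605
```

```bash
cat > ef2.py <<'E'
from ef import *
GT,GS=ld("pics/top0.png"),ld("pics/side0.png")
b=[(.495,.515),(-.08,-.056)]
s=DE(lambda p:score(p[[0,1,4]],g,GT,topE)*1.5+score(p[[2,3,4]],f,GS,sideE),b+b+[(.3,.55)],seed=1,tol=1e-7,maxiter=400); print("joint",s.x.round(4),np.degrees(s.x[4]))
for y in (20,22,24,26,28,30):
    r=[DE(lambda p:score(np.r_[p,np.radians(y)],q,G,E),b,seed=1) for q,G,E in ((g,GT,topE),(f,GS,sideE))]; print(y,[(np.round(k.x,4).tolist(),round(k.fun,1)) for k in r])
I=f["image"].astype(float); D=gaussian_filter(I[:,:,0]-I[:,:,2],.5)
p,r,_=cur(); yaw=np.arctan2(*r.apply([0,1,0])[[1,0]]); z=p[2]-.1076
def tag(P,yw,z):
    q=np.r_[P,yw]; t=0
    E=[seg(np.array([-.0015,.025,z]),np.array([-.0015,-.025,z])),seg(np.array([-.0015,.025,z]),np.array([-.0015,.025,z+.026])),seg(np.array([-.0015,-.025,z]),np.array([-.0015,-.025,z+.026]))]
    for e in E:
        uv=proj(f,rz(q,e)); d=uv[-1]-uv[0]; n=np.array([-d[1],d[0]])/np.linalg.norm(d)
        A=map_coordinates(D,(uv+n*.8).T[::-1],order=1);B=map_coordinates(D,(uv-n*.8).T[::-1],order=1); t-=abs((A-B).mean())
    return t
s=DE(lambda P:tag(P,yaw,z),[(p[0]-.015,p[0]+.015),(p[1]-.015,p[1]+.015)],seed=1); print("tag",s.x,"tcp",p,np.degrees(yaw),s.fun)
s=DE(lambda P:tag(P[:2],P[2],z),[(p[0]-.015,p[0]+.015),(p[1]-.015,p[1]+.015),(.2,.6)],seed=1); print("tag",s.x,np.degrees(s.x[2]),s.fun)
E
python3 ef2.py
```

```text
joint [ 0.5062 -0.0674  0.5061 -0.0645  0.4031] 23.09770997193131
20 [([0.5063, -0.0672], np.float64(-135.0)), ([0.506, -0.0647], np.float64(-325.3))]
22 [([0.5062, -0.0672], np.float64(-138.7)), ([0.5056, -0.0647], np.float64(-331.6))]
24 [([0.5061, -0.0673], np.float64(-136.8)), ([0.5056, -0.0646], np.float64(-336.4))]
26 [([0.5062, -0.0674], np.float64(-129.4)), ([0.5055, -0.0644], np.float64(-341.7))]
28 [([0.5063, -0.0674], np.float64(-118.9)), ([0.5053, -0.0639], np.float64(-343.4))]
30 [([0.5063, -0.0673], np.float64(-107.4)), ([0.5046, -0.0631], np.float64(-341.6))]
tag [ 0.50018773 -0.06535613] tcp [ 0.50385441 -0.0742504   0.14066156] 22.71674359825768 -138.16545127683196
tag [ 0.50082895 -0.06684247  0.33250496] 19.05113064743473 -143.456602112423
```

>>> play_rows(
  commands=[
    [0,0,-1,0,0,0],
    [-0.5,3,0,0,0,-0.4],
    [-0.5,3,0,0,0,-0.4],
    [0,0,1,0,0,0],
    [0,0,1,0,0,0],
  ],
)

```text
time: 19.27
tool_pos: [0.5102, -0.0729, 0.14]
tool_rot: [-0.002, 0.548, 0.836, -0.001]
contact_force: [-0.1, 0.3, -0.6]
gripper_width: 0.108
grasp_force: 59.7
```

>>> play_rows(
  commands=[
    [0,0,0.8,0,0,0],
    [0,0,0,0,0,0],
  ],
)

```text
time: 19.43
tool_pos: [0.5097, -0.0728, 0.1388]
tool_rot: [-0.002, 0.548, 0.836, -0.001]
contact_force: [-0.1, 0.2, -1.6]
gripper_width: 0.108
grasp_force: 59.7
```

```bash
python3 G.py
```

```text
F base [ 0.41  0.25 -1.19] sd [0.1  0.43 0.34] M [-0.001  0.006 -0.011]
p base mm [  2.7  -6.1 139.2] slot [ 2.6 -6.  86.7] w 0.10722302016062192 t 19.6333
```

It's free below the earlier contact height, so the tongue is entering. Continuing down.

>>> play_rows(
  commands=[
    [0,0,1,0,0,0],
    [0,0,1,0,0,0],
    [0,0,0,0,0,0],
  ],
)

```text
time: 19.88
tool_pos: [0.5097, -0.0728, 0.1369]
tool_rot: [-0.002, 0.548, 0.836, -0.001]
contact_force: [-0.3, 0.0, -1.4]
gripper_width: 0.108
grasp_force: 59.7
```

```bash
python3 G.py
```

```text
F base [-0.14  0.06 -1.07] sd [0.31 0.51 0.29] M [-0.029  0.004 -0.009]
p base mm [  2.8  -6.1 137.2] slot [ 2.6 -6.  84.7] w 0.1040221333401352 t 20.0833
```

>>> play_rows(
  commands=[
    [0,0,1,0,0,0],
    [0,0,1,0,0,0],
    [0,0,0,0,0,0],
  ],
)

```text
time: 20.33
tool_pos: [0.5097, -0.0728, 0.1349]
tool_rot: [-0.002, 0.548, 0.836, -0.001]
contact_force: [-0.3, 0.2, -1.7]
gripper_width: 0.1
grasp_force: 59.7
```

>>> play_rows(
  commands=[
    [0,0,1,0,0,0],
    [0,0,1,0,0,0],
    [0,0,0,0,0,0],
  ],
)

```text
time: 20.58
tool_pos: [0.5097, -0.0728, 0.1329]
tool_rot: [-0.002, 0.548, 0.836, -0.001]
contact_force: [-0.2, 0.3, -0.7]
gripper_width: 0.106
grasp_force: 59.7
```

```bash
python3 G.py
```

```text
F base [-0.11  0.53 -0.98] sd [0.26 0.76 0.12] M [-0.008  0.007  0.001]
p base mm [  2.8  -6.1 133.2] slot [ 2.6 -6.1 80.7] w 0.10337520611205611 t 20.7833
```

>>> play_rows(
  commands=[
    [0,0,1.5,0,0,0],
    [0,0,1.5,0,0,0],
    [0,0,1.5,0,0,0],
    [0,0,1.5,0,0,0],
    [0,0,0,0,0,0],
  ],
)

```text
time: 21.2
tool_pos: [0.5096, -0.0728, 0.1266]
tool_rot: [-0.002, 0.548, 0.836, -0.001]
contact_force: [-0.4, 0.0, -0.7]
gripper_width: 0.107
grasp_force: 59.7
```

```bash
python3 G.py
```

```text
F base [ 0.04  0.07 -1.62] sd [0.23 0.79 0.38] M [-0.01   0.014 -0.006]
p base mm [  2.7  -6.1 127.2] slot [ 2.6 -6.  74.7] w 0.10470255657429009 t 21.4
```

>>> play_rows(
  commands=[
    [0,0,1.5,0,0,0],
    [0,0,1.5,0,0,0],
    [0,0,1.5,0,0,0],
    [0,0,1.5,0,0,0],
    [0,0,0,0,0,0],
  ],
)

```text
time: 21.82
tool_pos: [0.5096, -0.0728, 0.1206]
tool_rot: [-0.002, 0.548, 0.836, -0.001]
contact_force: [-0.1, -0.6, -2.1]
gripper_width: 0.104
grasp_force: 59.7
```

>>> play_rows(
  commands=[
    [0,0,1.2,0,0,0],
    [0,0,1,0,0,0],
    [0,0,0,0,0,0],
  ],
)

```text
time: 22.07
tool_pos: [0.5097, -0.0729, 0.1187]
tool_rot: [-0.002, 0.548, 0.836, -0.001]
contact_force: [0.3, -0.1, -1.3]
gripper_width: 0.11
grasp_force: 59.7
```

```bash
python3 G.py
```

```text
F base [-0.16 -0.05 -0.59] sd [0.21 0.51 0.76] M [-0.026 -0.022 -0.   ]
p base mm [  2.8  -6.1 119. ] slot [ 2.6 -6.  66.5] w 0.10387031209598051 t 22.2667
```

Lower edge at about 11.4 mm. Now the last few millimetres down to the floor.

>>> play_rows(
  commands=[
    [0,0,1,0,0,0],
    [0,0,1,0,0,0],
    [0,0,0,0,0,0],
  ],
)

```text
time: 22.52
tool_pos: [0.5097, -0.0728, 0.1167]
tool_rot: [-0.002, 0.548, 0.836, -0.001]
contact_force: [0.3, -0.0, -0.7]
gripper_width: 0.106
grasp_force: 59.7
```

>>> play_rows(
  commands=[
    [0,0,0.7,0,0,0],
    [0,0,0.7,0,0,0],
    [0,0,0,0,0,0],
  ],
)

```text
time: 22.77
tool_pos: [0.51, -0.0729, 0.1161]
tool_rot: [-0.002, 0.548, 0.836, -0.001]
contact_force: [-1.5, 0.7, 2.9]
gripper_width: 0.104
grasp_force: 60.2
```

```bash
python3 G.py
```

```text
F base [-1.03  0.74  3.14] sd [0.15 0.35 0.59] M [0.226 0.278 0.013]
p base mm [  2.9  -6.2 116.1] slot [ 2.7 -6.1 63.6] w 0.1066983452170049 t 22.9667
```

The tongue is on the floor of the slot, with the TCP at 116.1 mm as expected. Releasing.

>>> play_rows(
  commands=[
    [0,0,-0.4,0,0,0],
    [0,0,0,0,0,0],
    [0,0,0,0,0,0],
  ],
  hand=16,
)

```text
time: 23.22
tool_pos: [0.5098, -0.0729, 0.1157]
tool_rot: [-0.002, 0.548, 0.836, -0.001]
contact_force: [0.2, -0.2, -0.7]
gripper_width: 0.186
grasp_force: 0.0
```

>>> play_rows(
  commands=[
    [0,0,0,0,0,0],
    [0,0,0,0,0,0],
    [0,0,0,0,0,0],
    [0,0,0,0,0,0],
  ],
  hand=45,
)

```text
time: 23.55
tool_pos: [0.5098, -0.0729, 0.1159]
tool_rot: [-0.002, 0.548, 0.836, -0.001]
contact_force: [0.2, 0.3, -0.3]
gripper_width: 0.525
grasp_force: 0.0
```

>>> play_rows(
  commands=[
    [0,0,-6,0,0,0],
    [0,0,-8,0,0,0],
    [0,0,-10,0,0,0],
    [0,0,-10,0,0,0],
    [0,0,-6,0,0,0],
  ],
)

```text
time: 23.97
tool_pos: [0.511, -0.0732, 0.1586]
tool_rot: [-0.0, 0.548, 0.836, -0.0]
contact_force: [0.6, -0.1, -0.4]
gripper_width: 0.528
grasp_force: 0.0
```

```bash
python3 - <<'E'
from h import *
p,r,s=cur(); print(p,s["contact_force"],s["gripper_width"],s["time"])
f=imaging.grab_frame("side")
A=cv2.resize(f["image"][190:270,230:375,::-1],(798,440),interpolation=cv2.INTER_CUBIC)
cv2.imwrite("pics/c8.png",A)
E
```

```text
[ 0.51099647 -0.07317899  0.1585591 ] [ 0.55832337 -0.05259198 -0.39076908] 0.5275542802782847 23.9667
```

View pics/c8.png

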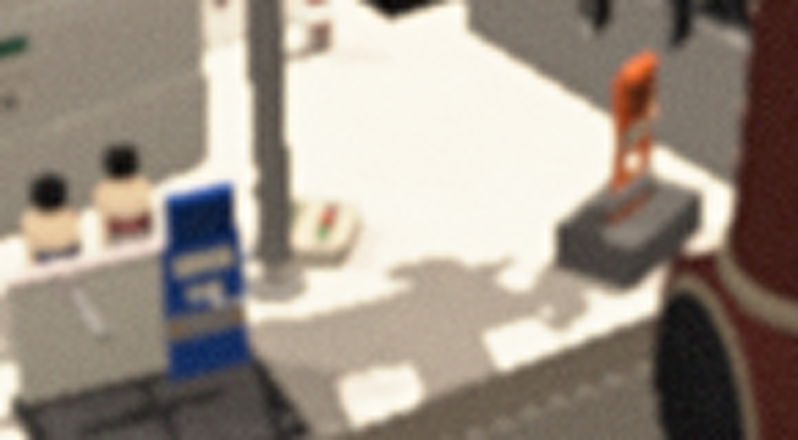

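The orange tag stands upright in the base at about (635,150) with the fingers clear above it, and the blue tag still hangs at (205,280). Handing in.

>>> play_rows(
  commands=[
    [0,0,-6,0,0,0],
    [0,0,0,0,0,0],
    [0,0,0,0,0,0],
  ],
)

```text
time: 24.27
tool_pos: [0.5101, -0.0729, 0.1622]
tool_rot: [-0.001, 0.548, 0.836, -0.001]
contact_force: [-0.8, -0.9, -0.9]
gripper_width: 0.524
grasp_force: 0.0
```

```bash
python3 -c "
from plant import manip
print(manip.job_done())"
```

```text
the job is handed in; nothing more can be done
None
```

The orange tag is off its peg, stands upright on the floor of the grey base's slot and is released, and the blue tag still hangs; I handed the job in at about 24 s, and no verdict came back.

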